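# Roll the paper roll up to its spindle and push the spindle home

### The job

With a fingertip resting on top of the big paper roll, roll it along the bench (in several strokes if need be) until its hollow core is in line with the spindle of the stand beside it, and let it come to rest there. Only touch the roll from above, never shove it from behind or lift it. Then push the stand's black plate with the outside of the fingers so that the spindle slides fully home into the core, and leave all the other things on the bench alone.

Things in the scene. Friction and masses are not known exactly. Their poses are not given: they have to be found in the camera images.
- roll: brown paper roll lying on the bench, 96 mm diameter, 210 mm long, about 0.6 kg; stays put at rest, coasts some 2 cm if let go at 0.1 m/s. Origin: on its axis at mid-length, 48 mm up. Its y axis runs along the roll to the open core end facing the stand; x and z turn as it rolls. Starts 60 to 140 mm on the robot's side of the spindle's line. A fingertip on its top moves twice as far as its axis
- roll_mouth (a point): centre of the roll's open core end, on the roll's axis, 105 mm from the roll's middle, 48 mm above the bench. The core hole is 60 mm in diameter and 56 mm deep
- stand: grey block 56 x 40 x 89 mm (x, y, z) on a steel foot 90 x 100 x 8 mm, fixed, carries the spindle. Origin: on the bench under the middle of the block. Its y axis is level, parallel to the spindle and points away from the roll; its x axis is level, the way the roll has to travel, away from the robot. The spindle's axis passes over the origin, 48 mm above the bench
- spindle_tip (a point): free end of the bare metal spindle, 28 mm in diameter with a tapered nose (14 mm at the tip), pointing at the roll along the stand's -y; 48 mm above the bench, it moves with the spindle
- push_plate (a point): middle of the top edge of the outer face (the face away from the roll, facing the stand's +y) of the black upright plate on the spindle's outer end; 125 mm above the bench. The plate is 64 mm wide along the stand's x, 10 mm thick along y, and spans 30 to 125 mm above the bench; it moves with the spindle
- spindle (a joint): slide of the spindle: 0 = drawn back (start), 0.065 = fully home; grows as the plate is pushed along the stand's -y towards the roll; sliding takes about 2 N plus 6 N per m/s, it has no spring and stays where it is left
- cups_far: stack of three paper cups, mouth down, 80 mm diameter, 108 mm tall, stands beyond the roll; leave alone. Origin: centre of its underside
- cups_side: stack of two paper cups, mouth down, 80 mm diameter, 99 mm tall, off the far end of the roll from the stand; leave alone. Origin: centre of its underside
- cup_near: single paper cup, mouth down, 80 mm diameter, 90 mm tall, on the robot's side of the stand; leave alone. Origin: centre of its underside
- tape: roll of parcel tape lying flat, 100 mm diameter, 48 mm tall, beyond the stand; leave alone. Origin: centre of its underside
- tube: short cardboard tube standing on end, 52 mm diameter, 70 mm tall; leave alone. Origin: centre of its underside
- brush: hand brush lying on the bench; leave alone
Not all that is in view belongs to the job. What is shaped like the stand but green or purple is not meant.

How it is judged (in metres and radians):
On the way, in this order (a step that is already met when the one before it is completed fails the run):
1. the roll has been rolled until its open core end is within 15 mm of the spindle's line and lies at rest, spindle still drawn back, roll not touched (x of roll_mouth in the frame of stand between -0.015 and 0.015 m and linear speed of roll below 0.02 m/s and height (world z) of roll below 0.058 m and value of joint spindle below 0.008 m and contact force between the fingers and roll below 0.1 N), for 0.3 s.
2. the spindle is pushed home into the core (value of joint spindle above 0.058 m and y of spindle_tip in the frame of roll below 0.088 m), for 0.2 s.
At the end, for the whole second after the job is handed in: the roll lies at rest on the bench, its open core end within 15 mm of the spindle's line, and the spindle is home (58 of its 65 mm or more) with its tip at least 17 mm inside the core (all of step 2 and x of roll_mouth in the frame of stand between -0.015 and 0.015 m and linear speed of roll below 0.02 m/s and height (world z) of roll below 0.058 m and angle between roll's own y axis and vertical above 1.4 rad); the robot touches nothing.
It fails at once if the roll is lifted (more than 15 mm) or tipped up (height (world z) of roll above 0.063 m or angle between roll's own y axis and vertical below 1.3 rad).
It fails at once if the roll is shoved with the fingers well down its side (fingertips some 30 mm or more below its top) in place of its top (contact force between the fingers and roll above 1 N and height (world z) of the grasp point below 0.085 m).
It fails at once if another thing on the bench is moved by more than 30 mm or knocked over (distance of any of cups_far, cups_side, cup_near, tape, tube, brush from where it was at the start of the episode above 0.03 m or angle between any of cups_far, cups_side, cup_near, tape, tube's own z axis and vertical above 0.5 rad).
It also fails if it takes over 64 s, if anything falls off the work surface, if the arm or the gripper's body presses on something with over 40 N, if the wrist force passes 120 N, or if a joint passes its speed limit or range.

### The arm

A 6-joint arm with a two-finger parallel gripper is mounted at the origin on the work surface. World frame = base frame: x ahead of the robot, y to its left, z up, the work surface at z = 0. Lengths are in mm, angles in rad, forces in N, time in s.
With the tool pointing down it reaches from about 400 to 925 mm from the base axis. Payload 12.5 kg.
Tool frame: the origin (TCP) lies midway between the tips of the shut fingers; the grasp point (between the pads) lies 19 mm behind it; x points along the fingers, y is the direction in which the jaws open and shut, and the axes are right-handed (so a half turn about x gives the same grasp; the last joint's range is limited). The gripper opens to 95 mm and grips with 3 to 60 N. Pads are 20 mm wide; open, the fingers measure 119 mm over their backs; the gripper's body (75 mm by 180 mm) begins 59 mm behind the grasp point.
Start: joints at [-1.305, 0.491, 1.559, -0, 1.092, -0.106], TCP at [227.082, -582.306, 214.661] pointing down, gripper open.
Joint ranges: [-3.1, 3.1], [-0.84, 2.19], [0.05, 2.79], [-1.13, 4.28], [0.06, 2.93], [-2.69, 2.69]. Speed limits (rad/s): [2.22, 2.22, 2.79, 3.14, 3.14, 3.14].

### API

Orientations are given as [roll, pitch, yaw] about the fixed x, y, z axes, in that order (R = Rz(yaw) Ry(pitch) Rx(roll)).
In Python, from cell import sensors, read_camera, get_calibration, order gives the robot as it stands. The module is installed in compiled form; this text tells all that it offers.
- The arm moves only by the tool servo_tool, never from a script. Its argument "steps" is text: rows parted by semicolons, each of 7 numbers parted by spaces: the shift along the tool's x, y, z in mm, then the turn, a rotation vector about the tool's x, y, z in rad, then the finger opening in mm, from 0 to 95.1. A call has exactly 8 rows; each row shifts and turns the pose as measured when the row begins, along the tool's axes as they then stand; what a row does not reach is not made up. A row lasts 1/10 s, in which the tool goes at most 50 mm and 8.59 degrees, less where a joint would pass 70% of its speed; a pose out of reach is approached as far as the arm can. A call is refused whole if a number of a shift passes 50 or a number of a turn 0.15, either way. A call with a gripper value outside its range is refused whole. The fingers move at their own pace and stop on an object; the grip force is fixed at half the most. Time passes only in rows, so rows that do not move let the fingers close, or fill a call up. It gives the time, the measured TCP pose, the force and the opening at its end, in the units of the state.
- sensors.state(): the state, without advancing time (a new reading comes with each control period).
- read_camera(name): name is "side" or "top" or "wrist"; returns (picture, depth): 400x640x3 uint8, blue, green, red; 400x640 float32, mm along the optical axis (not along the pixel's ray), 0 where there is no reading.
- get_calibration(name): a dict with "mtx" (3x3 intrinsics, pixels), "R" (3x3) and "t" (3): a world point X has camera coordinates R X + t. Camera axes: x right, y down, z forward; pixel columns grow to the right and rows downward; lengths in mm; the calibration is good to about 2 mm. A picture is of the moment at which its call begins: read the wrist's pose just before it. get_calibration takes no time and is no camera call; for the wrist camera it gives the pose at the moment of the call.
- order.job_done(): hands the job in, once; it reports no verdict.
The state is a dict: "t": time; "joints": joint angles; "qvel": joint speeds; "tau": joint torques, N m; "eef_pos": TCP position; "tcp_rot": TCP orientation; "ft_force": force on the tool from outside, world axes, zero at the start; "moment": the same for the moment, N m; "opening": opening from 0.0 (shut) to 1.0 (fully open).
Only numpy, scipy, OpenCV 4.12 (cv2) and the standard library are available. Lean on these libraries where they do the work, as an engineer would, in place of code of your own. Each camera call takes 0.05 s, during which the arm holds its last target.

## Working session

There is one attempt and no reset: what is moved stays moved. The work goes in short steps, Python scripts to look and compute and a tool call to move; the robot and the scene stay as the last step left them, time stands still between calls to the robot, and variables do not carry over. Pictures are saved under pics/ and viewed, and the job is handed in when it is done.

Besides the shell and the picture viewer there is one more tool, called after "Emit:" as name(argument=value, ...), one argument or row to a line, values as JSON. servo_tool: Moves the arm, as the interface text tells. Its arguments: {"type":"object","properties":{"steps":{"type":"string"}},"required":["steps"]}

```bash
mkdir -p pics; ls; cat > h.py <<'E'
import numpy as np, cv2
from cell import sensors, read_camera, get_calibration, order
def ray_plane(c,u,v,z):
    K=np.array(c["mtx"]);R=np.array(c["R"]);t=np.array(c["t"]).ravel()
    d=R.T@np.linalg.solve(K,[u,v,1.]);o=-R.T@t
    return o+d*(z-o[2])/d[2]
def cloud(c,depth):
    K=np.array(c["mtx"]);R=np.array(c["R"]);t=np.array(c["t"]).ravel()
    h,w=depth.shape;u,v=np.meshgrid(np.arange(w),np.arange(h))
    P=np.stack([(u-K[0,2])/K[0,0]*depth,(v-K[1,2])/K[1,1]*depth,depth],-1)
    return (P-t)@R
def proj(c,X):
    K=np.array(c["mtx"]);R=np.array(c["R"]);t=np.array(c["t"]).ravel()
    p=K@(R@np.array(X)+t);return p[:2]/p[2]
E
python3 - <<'E'
from h import *
s=sensors.state();print({k:np.round(v,3) for k,v in s.items()})
for n in("side","top"):
    p,d=read_camera(n);c=get_calibration(n)
    cv2.imwrite(f"pics/{n}0.png",p);np.savez(f"{n}0.npz",p=p,d=d,**c)
    print(n,np.round(-np.array(c["R"]).T@np.array(c["t"]).ravel()),(d>0).mean())
E
```

```text
pics
{'t': np.float64(0.0), 'joints': array([-1.305,  0.492,  1.559, -0.   ,  1.092, -0.106]), 'qvel': array([-0.002,  0.   ,  0.   ,  0.001,  0.001,  0.   ]), 'tau': array([ 1.0000e-03, -6.1264e+01, -2.5819e+01,  6.9000e-02,  4.8000e-02,
       -0.0000e+00]), 'eef_pos': array([ 227.02 , -582.054,  214.077]), 'tcp_rot': array([-1.669,  1.57 ,  1.844]), 'ft_force': array([ 0.325, -0.408,  0.562]), 'moment': array([-0.022, -0.024, -0.029]), 'opening': np.float64(0.998)}
side [ 352.  929. 1256.] 0.99592578125
top [ 497.  -12. 1384.] 0.996078125
```

View pics/top0.png

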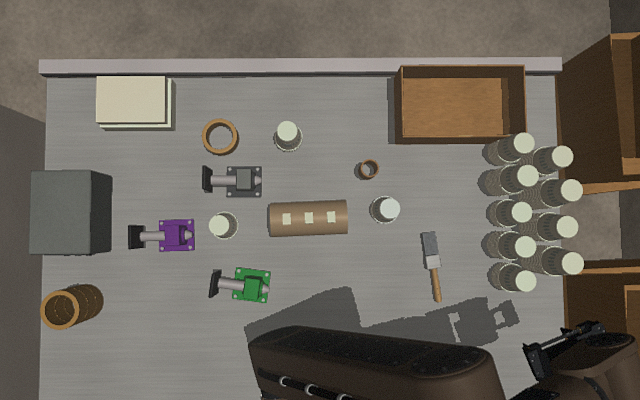

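View pics/side0.png

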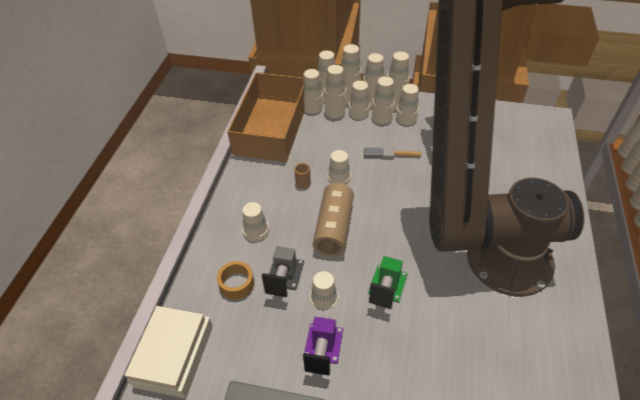

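The top view shows three stand-shaped things: grey at (245,181), purple at (177,235) and green at (252,285). The grey one is meant, because green and purple are ruled out. The roll is at (308,218), between the cup at (222,225) and the cup at (385,209). Next I'll confirm with an enlarged crop and measure.

```bash
python3 - <<'E'
from h import *
z=np.load("top0.npz");p=z["p"];d=z["d"];c={k:z[k] for k in("mtx","R","t")}
cv2.imwrite("pics/crop0.png",cv2.resize(p[110:260,190:410],None,fx=3.6,fy=3.6,interpolation=cv2.INTER_CUBIC))
W=cloud(c,d)
hsv=cv2.cvtColor(p,cv2.COLOR_BGR2HSV)
Z=W[...,2]
obj=(Z>4).astype(np.uint8)
n,l,st,ce=cv2.connectedComponentsWithStats((Z>15).astype(np.uint8))
for i in range(1,n):
    if st[i,4]>60:
        m=l==i;q=W[m]; print(st[i],"x",np.round(np.percentile(q[:,0],[1,99])),"y",np.round(np.percentile(q[:,1],[1,99])),"zmax",round(q[:,2].max(),1))
print("bench z",np.median(Z[280:300,330:400]),np.median(Z[150:170,320:350]))
# depth zoom along roll
for name,(u,v) in dict(rollmid=(308,218),stand=(241,181)).items(): print(name,np.round(W[v,u],1))
E
```

```text
[   39    56   545   236 26311] x [350. 988.] y [-704.  704.] zmax 1384.4
[202 118  37  37 577] x [714. 810.] y [183. 281.] zmax 1384.4
[275 121  28  30 645] x [725. 790.] y [ 2. 77.] zmax 1384.4
[358 159  21  20 201] x [641. 690.] y [-211. -162.] zmax 1384.4
[202 165  60  27 959] x [606. 666.] y [115. 264.] zmax 1384.4
[  29  169   83   87 6793] x [439. 655.] y [546. 704.] zmax 1384.4
[372 196  28  27 576] x [519. 586.] y [-262. -200.] zmax 1384.4
[ 269  199   79   38 2653] x [481. 576.] y [-121.   85.] zmax 1384.4
[209 213  28  25 541] x [477. 544.] y [ 68. 251.] zmax 1384.4
[ 128  224   65   26 1080] x [452. 512.] y [308. 456.] zmax 1384.4
[422 231  20  71 632] x [294. 487.] y [-391. -343.] zmax 1384.4
[208 270  62  30 967] x [314. 385.] y [ 95. 241.] zmax 1384.4
[  40  284   62   46 2026] x [253. 348.] y [566. 663.] zmax 1384.4
[ 509  320  131   80 7574] x [180. 297.] y [-646. -351.] zmax 1384.4
[  248   325   258    75 15558] x [131. 329.] y [-258.  112.] zmax 1384.4
bench z 0.21491850807493093 -0.5152948878323104
rollmid [527.3 -15.9  94.7]
stand [629.6 165.8  85.7]
```

View pics/crop0.png

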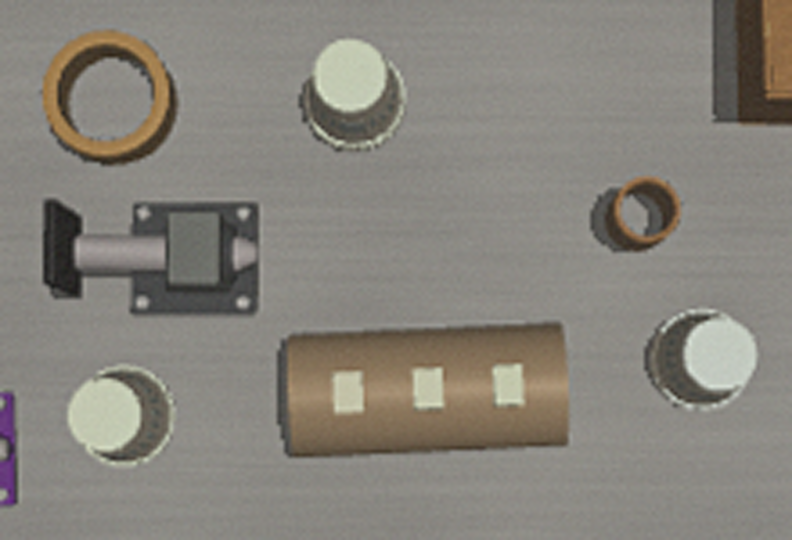

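```bash
cat >> h.py <<'E'
from scipy.optimize import least_squares
def fit_roll(p,d,c,box=None):
    W=cloud(c,d);hsv=cv2.cvtColor(p,cv2.COLOR_BGR2HSV)
    m=(W[...,2]>65)&(W[...,2]<105)&(d>0)&(W[...,0]>450)&(W[...,0]<740)&(W[...,1]>-140)&(W[...,1]<100)
    brown=(hsv[...,0]>5)&(hsv[...,0]<22)&(hsv[...,1]>60)
    n,l,st,_=cv2.connectedComponentsWithStats((m&brown).astype(np.uint8)*1)
    i=1+np.argmax(st[1:,4]); q=W[l==i]
    f=lambda a:np.hypot((q[:,0]-a[0]-a[1]*(q[:,1]))/np.hypot(1,a[1]),q[:,2]-a[2])-48
    r=least_squares(f,[q[:,0].mean(),0,48],loss="soft_l1");a=r.x
    top=q
    return a,np.percentile(q[:,1],[.5,99.5]),np.std(r.fun),len(q)
E
python3 - <<'E'
from h import *
for n in("top","side"):
    z=np.load(n+"0.npz");p=z["p"];d=z["d"];c={k:z[k] for k in("mtx","R","t")}
    a,y,s,k=fit_roll(p,d,c);print(n,"roll x=%.1f%+.4f*y z=%.1f"%tuple(a),np.round(y,1),s,k,"mouth x",a[0]+a[1]*y[1])
    W=cloud(c,d);Z=W[...,2]
    # foot: z 4..13 near stand
    near=(W[...,0]>560)&(W[...,0]<700)&(W[...,1]>70)&(W[...,1]<300)
    foot=near&(Z>4.5)&(Z<12)
    block=near&(Z>82)&(Z<95)&(W[...,1]<215)
    spin=near&(Z>50)&(Z<66)
    plate=near&(Z>115)&(Z<135)
    for nm,m in(("foot",foot),("block",block),("spin",spin),("plate",plate)):
        q=W[m]
        if len(q)<5: print(nm,len(q));continue
        rc=cv2.minAreaRect(q[:,:2].astype(np.float32));print(nm,len(q),np.round(rc[0],1),np.round(rc[1],1),round(rc[2],1),"z",np.round(np.median(q[:,2]),1))
    q=W[spin]; 
    b=q[(q[:,1]>175)&(q[:,1]<235)]
    print(len(b), b[:,2].max() if len(b) else 0)
E
```

```text
top roll x=528.5-0.0382*y z=47.8 [-121.    86.8] 2.122348455867542 2163 mouth x 525.1684759833665
foot 513 [630.5 182.5] [139.4 224.4] 0.6 z 7.4
block 301 [603.5 136.3] [144.4  59.4] 34.5 z 88.4
spin 356 [627.5 161.4] [199.6  80. ] 77.3 z 58.9
plate 112 [638.4 258.9] [61.3 10.8] 0.0 z 123.4
176 65.64657007196999
side roll x=529.2-0.0378*y z=49.3 [-120.3   91.1] 3.339275444997314 1728 mouth x 525.7887347668061
foot 501 [630.2 185.1] [228.9 139.4] 89.9 z 7.0
block 264 [604.8 141.3] [143.   60.4] 33.3 z 89.8
spin 249 [623.7 173.9] [202.1  76.8] 74.6 z 59.1
plate 118 [638.3 261.9] [12.7 62.2] 89.1 z 124.1
146 65.83537635281155
```

```bash
python3 - <<'E'
from h import *
z=np.load("top0.npz");p=z["p"];d=z["d"];c={k:z[k] for k in("mtx","R","t")}
for v in(213,302):
    for u in(143,243.5): print("bolt",np.round(ray_plane(c,u/3.6+190-.4,v/3.6+110-.4,9),1))
W=cloud(c,d);Z=W[...,2]
near=(W[...,0]>570)&(W[...,0]<700)&(W[...,1]>90)&(W[...,1]<290)
for nm,m,k in(("foot",near&(Z>4)&(Z<13),3),("footall",near&(Z>4)&(W[...,1]<212),5),("block",near&(Z>80)&(Z<96)&(W[...,1]<215),3),("plate",near&(Z>112)&(Z<135),1)):
    m=cv2.morphologyEx(m.astype(np.uint8),cv2.MORPH_OPEN,np.ones((k,k)))
    n,l,st,_=cv2.connectedComponentsWithStats(m)
    i=1+np.argmax(st[1:,4]);q=W[l==i];rc=cv2.minAreaRect(q[:,:2].astype(np.float32))
    print(nm,len(q),np.round(rc[0],1),np.round(rc[1],1),round(rc[2],1),np.round(np.median(q,0),1),np.round(np.percentile(q[:,1],[3,97]),1),np.round(np.percentile(q[:,0],[3,97]),1))
# spindle: per column ridge
for lo,hi in((190,205),(205,220),(220,235),(235,250)):
    q=W[near&(Z>50)&(Z<68)&(W[...,1]>lo)&(W[...,1]<hi)&(abs(W[...,0]-630)<25)]
    f=lambda a:np.hypot(q[:,0]-a[0],q[:,2]-48)-14
    print(lo,hi,len(q),least_squares(f,[630],loss="soft_l1").x,q[:,2].max())
q=W[near&(Z>40)&(Z<68)&(W[...,1]>95)&(W[...,1]<145)];print("nose",len(q),np.round(np.median(q,0),1),np.round(q.min(0)),)
E
python3 - <<'E'
import cv2
p=cv2.imread("pics/top0.png");cv2.imwrite("pics/st0.png",cv2.resize(p[155:205,195:275],None,fx=10,fy=10,interpolation=cv2.INTER_CUBIC))
E
```

```text
bolt [673.1 210.1   9. ]
bolt [672.6 129.5   9. ]
bolt [601.5 209.9   9. ]
bolt [601.  129.6   9. ]
foot 71 [603.  196.8] [42.9 19.4] 81.3 [603.  196.8   8. ] [176.9 217.1] [594.3 614.5]
footall 790 [637.7 163. ] [97.7 87.6] 89.8 [634.8 157.   61.4] [121.8 206.3] [599.8 678.1]
block 300 [637.8 159.1] [39.8 56.9] 86.6 [637.1 159.6  88.4] [141.  176.5] [610.4 664.8]
plate 117 [637.5 258.9] [63.2 10.8] 0.0 [637.6 258.  123.2] [253.7 264.1] [607.8 666.5]
190 205 50 [637.545275] 66.35583856808113
205 220 57 [637.00203115] 64.78025847906272
220 235 50 [637.77278857] 65.63402302587686
235 250 56 [637.51601175] 66.52906182561756
nose 96 [634.8 130.4  58. ] [609. 114.  40.]
```

View pics/st0.png

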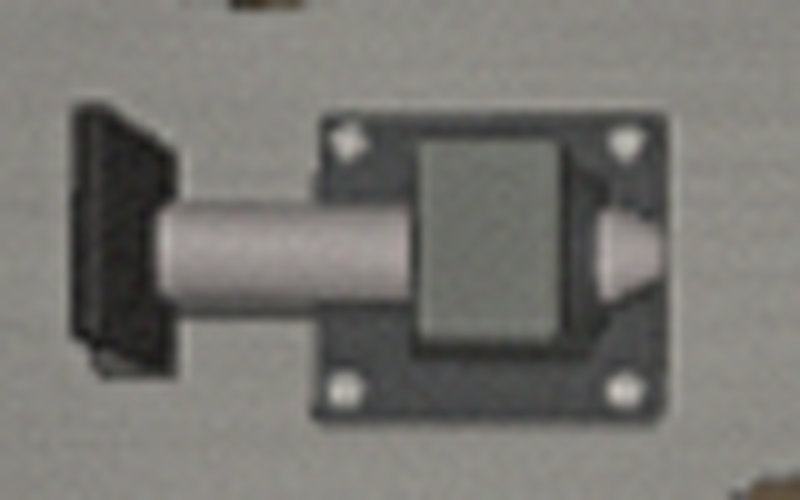

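The crop confirms the grey stand: foot bolts at (634,142)…(346,388), nose at (635,250), black plate at (125,240).

- **Stand:** yaw is about 0 and the spindle line is at x≈637.5.
- **Roll:** axis yaw is about 0.038, middle near y≈-17, mouth at x≈525, so it has about 112 mm to travel. This is inside the stated 60–140 mm.

Now I'll work out the tool moves.

```bash
cat >> h.py <<'E'
from scipy.spatial.transform import Rotation as Ro
def tool(s): 
    return Ro.from_euler("xyz",s["tcp_rot"]).as_matrix()
def go(target,down=True):
    s=sensors.state();R=tool(s)
    print("t",round(float(s["t"]),2),"pos",np.round(s["eef_pos"],1),"F",np.round(s["ft_force"],1),"open",round(float(s["opening"]),2))
    print("R\n",np.round(R,3))
    dp=np.array(target)-s["eef_pos"]; print("tool shift",np.round(R.T@dp,1),"world",np.round(dp,1))
    for sg in(1,-1):
        Rt=np.array([[0,0,sg],[0,sg,0],[-1,0,0]]).T  # columns x=-z? fixed below
        Rt=np.column_stack([[0,0,-1],[0,sg,0],np.cross([0,0,-1],[0,sg,0])])
        print("sg",sg,"turn",np.round(Ro.from_matrix(R.T@Rt).as_rotvec(),3))
E
python3 -c "
from h import *
go([507,-17,170])
print(sensors.state()['joints'])"
```

```text
t 0.1 pos [ 227.  -582.1  214.1] F [ 0.2 -0.2  0.2] open 1.0
R
 [[-0.     0.363 -0.932]
 [ 0.001 -0.932 -0.363]
 [-1.    -0.001 -0.   ]]
tool shift [  44.6 -424.7 -466.1] world [280.  565.1 -44.1]
sg 1 turn [-2.77e+00 -1.00e-03  0.00e+00]
sg -1 turn [0.372 0.    0.001]
[-1.30458480e+00  4.91480101e-01  1.55936647e+00  1.24085762e-05
  1.09169082e+00 -1.05642187e-01]
```

Emit:
servo_tool(
  steps="0 -28 -28 0.046 0 0 0;0 -28 -28 0.046 0 0 0;0 -30 -26 0.046 0 0 0;0 -30 -26 0.046 0 0 0;0 -32 -24 0.046 0 0 0;0 -32 -22 0.046 0 0 0;0 -34 -20 0.046 0 0 0;0 -34 -20 0.05 0 0 0",
)

```text
t: 0.9
eef_pos: [368.5, -291.1, 211.5]
tcp_rot: [-1.075, 1.566, 2.045]
ft_force: [1.1, -1.0, 0.4]
opening: 0.385
```

```bash
python3 -c "
from h import *
go([507,-17,130])"
```

```text
t 0.9 pos [ 368.5 -291.1  211.5] F [ 1.1 -1.   0.4] open 0.38
R
 [[-0.002 -0.021 -1.   ]
 [ 0.004 -1.     0.021]
 [-1.    -0.004  0.002]]
tool shift [  82.4 -276.6 -132.8] world [138.5 274.1 -81.5]
sg 1 turn [ 3.12   0.007 -0.004]
sg -1 turn [-0.021  0.002  0.004]
```

Emit:
servo_tool(
  steps="5 -40 -19 -0.01 0 0 0;8 -40 -19 -0.01 0 0 0;10 -40 -19 0 0 0 0;12 -40 -19 0 0 0 0;12 -38 -18 0 0 0 0;12 -36 -17 0 0 0 0;12 -30 -15 0 0 0 0;8 -10 -8 0 0 0 0",
)

```text
t: 1.7
eef_pos: [508.9, -3.5, 131.0]
tcp_rot: [-1.452, 1.568, 1.689]
ft_force: [1.0, 0.2, 0.3]
opening: -0.002
```

```bash
python3 -c "
from h import *
go([508,-18,98])"
```

```text
t 1.7 pos [508.9  -3.5 131. ] F [1.  0.2 0.3] open -0.0
R
 [[-0.    -0.001 -1.   ]
 [ 0.003 -1.     0.001]
 [-1.    -0.003  0.   ]]
tool shift [32.9 14.6  0.8] world [ -0.9 -14.5 -33. ]
sg 1 turn [ 3.141e+00  4.000e-03 -1.000e-03]
sg -1 turn [-0.001  0.     0.003]
```

Emit:
servo_tool(
  steps="6 5 0 0 0 0 0;8 5 0 0 0 0 0;8 3 0 0 0 0 0;6 2 0 0 0 0 0;3 0 0 0 0 0 0;1.5 0 0 0 0 0 0;1 0 0 0 0 0 0;1 0 0 0 0 0 0",
)

```text
t: 2.5
eef_pos: [508.1, -23.0, 94.1]
tcp_rot: [-1.319, 1.568, 1.819]
ft_force: [-3.2, 3.6, 14.3]
opening: 0.002
```

Emit:
servo_tool(
  steps="0.3 -0.2 -3 0 0 0 0;0.3 -0.2 -5 0 0 0 0;0.3 -0.2 -6 0 0 0 0;0.3 -0.2 -6 0 0 0 0;0.3 -0.2 -6 0 0 0 0;0.3 -0.2 -6 0 0 0 0;0.3 -0.2 -6 0 0 0 0;0.3 -0.2 -6 0 0 0 0",
)

```text
t: 3.3
eef_pos: [556.8, -21.0, 96.2]
tcp_rot: [-2.855, 1.562, 0.283]
ft_force: [0.9, 1.2, 6.7]
opening: 0.007
```

```bash
cat >look.py <<'E'
from h import *
import sys
s=sensors.state();print("t",round(float(s["t"]),2),np.round(s["eef_pos"],1),"F",np.round(s["ft_force"],1),"v",np.abs(s["qvel"]).max().round(3))
for n in sys.argv[2:]:
    p,d=read_camera(n);c=get_calibration(n);cv2.imwrite(f"pics/{n}_{sys.argv[1]}.png",p);np.savez(f"{n}_{sys.argv[1]}.npz",p=p,d=d,**c)
    a,y,e,k=fit_roll(p,d,c);print(n,"x=%.1f%+.4fy z=%.1f"%tuple(a),np.round(y,1),round(e,1),k,"mid",round(a[0]+a[1]*-17,1),"mouth",round(a[0]+a[1]*90,1))
E
python3 look.py a side top
```

```text
t 3.3 [556.8 -21.   96.2] F [0.9 1.2 6.7] v 0.163
side x=553.8-0.0369y z=48.9 [-117.8   92.3] 3.7 1145 mid 554.4 mouth 550.5
top x=550.6-0.0045y z=48.1 [73.5 88. ] 2.3 132 mid 550.7 mouth 550.2
```

Emit:
servo_tool(
  steps="0.3 -0.2 -5 0 0 0 0;0.3 -0.2 -6 0 0 0 0;0.5 -0.2 -6 0 0 0 0;0.6 -0.2 -6 0 0 0 0;0.7 -0.2 -6 0 0 0 0;0.8 -0.2 -4 0 0 0 0;0.5 0 -2 0 0 0 0;0.3 0 0 0 0 0 0",
)

```text
t: 4.2
eef_pos: [598.3, -19.5, 94.6]
tcp_rot: [-3.008, 1.556, 0.13]
ft_force: [0.8, 0.6, 6.7]
opening: 0.007
```

```bash
python3 look.py b side
```

```text
t 4.2 [598.3 -19.5  94.6] F [0.8 0.6 6.7] v 0.008
side x=574.8-0.0307y z=49.0 [-120.    92.4] 3.4 1381 mid 575.3 mouth 572.0
```

Emit:
servo_tool(
  steps="-6 0 0 0 0 0 0;-10 0 4 0 0 0 0;-5 -1 12 0 0 0 0;0 -1 12 0 0 0 0;0 -1 10 0 0 0 0;5 0 4 0 0 0 0;8 0 0 0 0 0 0;3 0 0 0 0 0 0",
)

```text
t: 5.05
eef_pos: [551.0, -16.1, 99.0]
tcp_rot: [-2.991, 1.558, 0.147]
ft_force: [-0.2, 0.1, 0.4]
opening: 0.004
```

```bash
python3 look.py c side
```

```text
t 5.05 [551.  -16.1  99. ] F [-0.2  0.1  0.4] v 0.071
side x=574.6-0.0421y z=48.8 [-45.1  93.1] 3.7 929 mid 575.3 mouth 570.8
```

Emit:
servo_tool(
  steps="2 0 0 0 0 0 0;1.5 0 0 0 0 0 0;1 0 0 0 0 0 0;1 0 -3 0 0 0 0;0.4 -0.2 -5 0 0 0 0;0.2 -0.2 -6 0 0 0 0;0.2 -0.2 -6 0 0 0 0;0.3 -0.2 -6 0 0 0 0",
)

```text
t: 5.9
eef_pos: [582.0, -15.1, 96.1]
tcp_rot: [-3.054, 1.549, 0.084]
ft_force: [0.7, 1.7, 4.5]
opening: -0.001
```

Emit:
servo_tool(
  steps="0.3 -0.2 -6 0 0 0 0;0.3 -0.2 -6 0 0 0 0;0.3 -0.2 -6 0 0 0 0;0.4 -0.2 -6 0 0 0 0;0.5 -0.2 -6 0 0 0 0;0.6 -0.2 -4 0 0 0 0;0.5 0 -2 0 0 0 0;0.3 0 0 0 0 0 0",
)

```text
t: 6.7
eef_pos: [625.2, -13.5, 96.3]
tcp_rot: [-3.073, 1.542, 0.065]
ft_force: [0.0, 1.7, 5.4]
opening: 0.005
```

```bash
python3 look.py d side
```

```text
t 6.7 [625.2 -13.5  96.3] F [0.  1.7 5.4] v 0.011
side x=611.0-0.0346y z=49.0 [-116.8   94.8] 3.4 1284 mid 611.6 mouth 607.9
```

Emit:
servo_tool(
  steps="-6 0 0 0 0 0 0;-10 0 3 0 0 0 0;-5 0 9 0 0 0 0;0 0 9 0 0 0 0;0 0 6 0 0 0 0;4 0 1 0 0 0 0;6 0 0 0 0 0 0;3 0 0 0 0 0 0",
)

```text
t: 7.55
eef_pos: [593.8, -13.6, 103.5]
tcp_rot: [-3.075, 1.543, 0.062]
ft_force: [0.3, 0.7, 0.1]
opening: 0.002
```

```bash
python3 look.py e side top; python3 -c "
from h import *
go([597,-13,96])"
```

```text
t 7.55 [593.8 -13.6 103.5] F [0.3 0.7 0.1] v 0.067
side x=610.6-0.0326y z=48.9 [-109.7   94.5] 3.7 1027 mid 611.1 mouth 607.6
top x=609.2-0.0287y z=48.5 [68.1 90.7] 2.2 80 mid 609.7 mouth 606.7
t 7.65 pos [593.9 -13.6 103.5] F [0.3 0.1 0. ] open 0.0
R
 [[ 0.027 -0.004 -1.   ]
 [ 0.002 -1.     0.004]
 [-1.    -0.002 -0.027]]
tool shift [ 7.6 -0.6 -2.9] world [ 3.1  0.6 -7.5]
sg 1 turn [3.137e+00 3.000e-03 4.200e-02]
sg -1 turn [-0.004 -0.027  0.002]
```

Emit:
servo_tool(
  steps="3 0 0 0 -0.013 0 0;2 0 0 0 -0.013 0 0;1.5 0 0 0 0 0 0;1.5 0 0 0 0 0 0;1 0 0 0 0 0 0;0.7 0 0 0 0 0 0;0.5 -0.1 -3 0 0 0 0;0.3 -0.2 -5 0 0 0 0",
)

```text
t: 8.45
eef_pos: [605.6, -13.2, 96.1]
tcp_rot: [-2.973, 1.563, 0.164]
ft_force: [0.8, 0.0, 2.4]
opening: 0.004
```

Emit:
servo_tool(
  steps="0.3 -0.2 -6 0 -0.002 0 0;0.3 -0.2 -6 0 -0.002 0 0;0.3 -0.2 -6 0 -0.002 0 0;0.3 -0.2 -6 0 -0.002 0 0;0.3 -0.2 -6 0 -0.002 0 0;0.4 -0.2 -5 0 -0.002 0 0;0.4 0 -3 0 0 0 0;0.3 0 0 0 0 0 0",
)

```text
t: 9.25
eef_pos: [651.1, -11.5, 96.2]
tcp_rot: [-2.413, 1.569, 0.725]
ft_force: [-0.3, 0.1, 6.2]
opening: 0.006
```

```bash
python3 look.py f side
```

```text
t 9.25 [651.1 -11.5  96.2] F [-0.3  0.1  6.2] v 0.014
side x=638.8-0.0352y z=49.0 [-115.4   95.4] 3.4 1314 mid 639.4 mouth 635.7
```

Emit:
servo_tool(
  steps="-6 0 0 0 0 0 0;-12 0 0 0 0 0 0;-20 0 0 0 0 0 0;-25 0 0 0 0 0 0;-25 -5 0 0 0 0 0;-10 -15 0 0 0 0 0;0 -25 0 0 0 0 0;0 -35 1 0 0 0 0",
)

```text
t: 10.1
eef_pos: [651.0, 68.2, 199.6]
tcp_rot: [-0.629, 1.569, 2.504]
ft_force: [0.3, -0.2, -0.2]
opening: 0.005
```

Emit:
servo_tool(
  steps="0 -45 0 0 0 0 0;0 -45 1 0 0 0 0;0 -45 1 0 0 0 0;0 -45 1 0 0 0 0;0 -35 1 0 0 0 0;0 -20 1 0 0 0 0;0 -6 0 0 0 0 0;0 0 0 0 0 0 0",
)

```text
t: 10.9
eef_pos: [642.5, 328.7, 197.8]
tcp_rot: [-0.062, 1.564, 3.077]
ft_force: [0.6, -0.1, 0.1]
opening: 0.004
```

```bash
python3 look.py g side top; python3 -c "
from h import *
go([637,300,85])"
```

```text
t 10.9 [642.5 328.7 197.8] F [ 0.6 -0.1  0.1] v 0.008
side x=634.2-0.0077y z=45.0 [34.8 94.7] 5.3 168 mid 634.3 mouth 633.5
top x=637.9-0.0378y z=47.6 [-116.8   90.3] 2.2 2417 mid 638.5 mouth 634.5
t 11.0 pos [642.9 327.3 198. ] F [-0.3 -0.5 -0.5] open 0.0
R
 [[-0.006 -0.005 -1.   ]
 [ 0.    -1.     0.005]
 [-1.    -0.     0.006]]
tool shift [113.   27.3   5. ] world [  -5.9  -27.3 -113. ]
sg 1 turn [ 3.137e+00  1.000e-03 -1.000e-02]
sg -1 turn [-0.005  0.006  0.   ]
```

View pics/side_g.png

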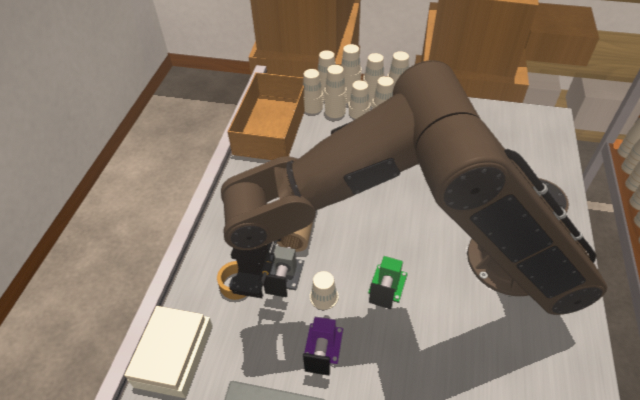

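```bash
python3 -c "
import cv2
p=cv2.imread('pics/top_g.png');cv2.imwrite('pics/tg.png',cv2.resize(p[100:250,180:400],None,fx=3.6,fy=3.6))"
```

```text
(no output)
```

View pics/tg.png

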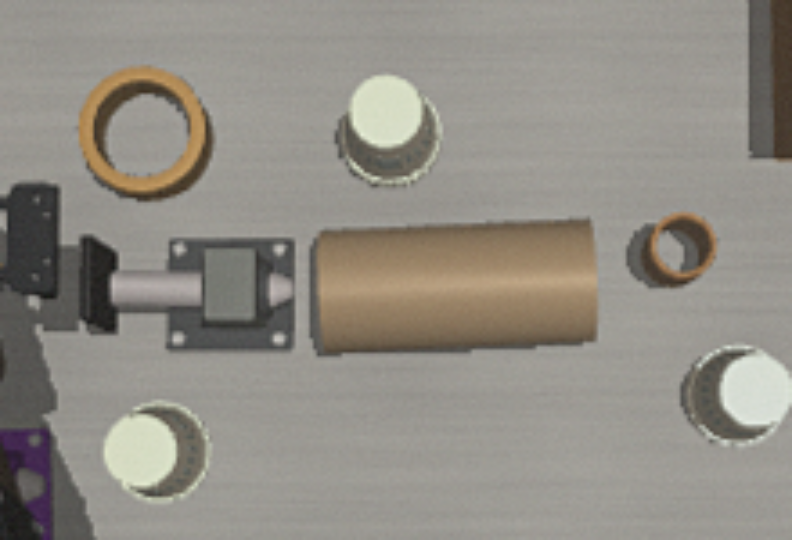

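The roll's mouth (318,292 in the crop) faces the nose (280,290), aligned to within about 3 mm, and nothing else has moved. Next I'll lower the shut fingers outside the plate.

Emit:
servo_tool(
  steps="8 2 1 0 0 0 0;14 2 1 0 0 0 0;20 3 1 0 0 0 0;20 3 1 0 0 0 0;20 3 1 0 0 0 0;16 3 0 0 0 0 0;8 2 0 0 0 0 0;2 0 0 0 0 0 0",
)

```text
t: 11.8
eef_pos: [638.5, 297.2, 85.0]
tcp_rot: [0.08, 1.565, -3.078]
ft_force: [-0.6, -0.3, -0.1]
opening: 0.007
```

```bash
python3 -c "
from h import *
go([637,276,85])"
```

```text
t 11.8 pos [638.5 297.2  85. ] F [-0.6 -0.3 -0.1] open 0.01
R
 [[-0.006 -0.017 -1.   ]
 [-0.    -1.     0.017]
 [-1.     0.     0.006]]
tool shift [-0.  21.3  1.2] world [ -1.5 -21.2   0. ]
sg 1 turn [ 3.124e+00 -1.000e-03 -1.000e-02]
sg -1 turn [-0.017  0.006 -0.   ]
```

Emit:
servo_tool(
  steps="0 4 0 -0.005 0 0 0;0 5 0 -0.005 0 0 0;0 5 0 -0.005 0 0 0;0 5 0 0 0 0 0;0 5 0 0 0 0 0;0 6 0 0 0 0 0;0 6 0 0 0 0 0;0 6 0 0 0 0 0",
)

```text
t: 12.6
eef_pos: [639.2, 252.5, 87.6]
tcp_rot: [-0.661, 1.568, 2.48]
ft_force: [0.7, 3.0, -0.8]
opening: 0.002
```

Emit:
servo_tool(
  steps="0 6 0 0 0 0 0;0 6 0 0 0 0 0;0 6 0 0 0 0 0;0 6 0 0 0 0 0;0 5 0 0 0 0 0;0 4 0 0 0 0 0;0 3 0 0 0 0 0;0 2 0 0 0 0 0",
)

```text
t: 13.4
eef_pos: [638.9, 210.6, 87.6]
tcp_rot: [-0.574, 1.567, 2.566]
ft_force: [-0.9, 14.1, 0.6]
opening: 0.01
```

```bash
python3 look.py h top; python3 -c "
import cv2
p=cv2.imread('pics/top_h.png');cv2.imwrite('pics/th.png',cv2.resize(p[100:250,180:400],None,fx=3.6,fy=3.6))"
```

```text
t 13.4 [638.9 210.6  87.6] F [-0.9 14.1  0.6] v 0.029
top x=637.8-0.0381y z=47.6 [-117.    91.6] 2.3 2418 mid 638.5 mouth 634.4
```

View pics/th.png

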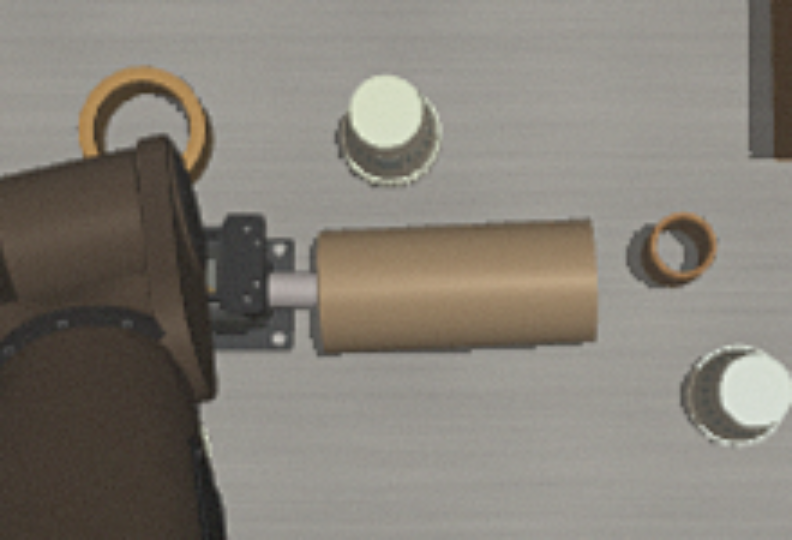

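The spindle has entered the core and the force rose to 14 N at y=210.6, where the end stop was expected at about 211. I'll hold briefly, back off, and check.

Emit:
servo_tool(
  steps="0 2 0 0 0 0 0;0 2 0 0 0 0 0;0 1 0 0 0 0 0;0 -4 0 0 0 0 0;0 -10 0 0 0 0 0;0 -15 0 0 0 0 0;0 -20 0 0 0 0 0;-5 -20 0 0 0 0 0",
)

```text
t: 14.25
eef_pos: [639.5, 282.7, 93.3]
tcp_rot: [-1.451, 1.562, 1.687]
ft_force: [0.2, -0.1, 1.2]
opening: 0.007
```

Emit:
servo_tool(
  steps="-20 -20 0 0 0 0 0;-30 -20 0 0 0 0 0;-30 -20 0 0 0 0 0;-30 -20 0 0 0 0 0;-10 -20 0 0 0 0 0;0 -20 0 0 0 0 0;0 -5 0 0 0 0 0;0 0 0 0 0 0 0",
)

```text
t: 15.05
eef_pos: [635.5, 426.1, 219.7]
tcp_rot: [-1.536, 1.562, 1.61]
ft_force: [-0.3, -0.2, -0.7]
opening: 0.007
```

```bash
python3 look.py i top; python3 - <<'E'
from h import *
z=np.load("top_i.npz");p=z["p"];d=z["d"];c={k:z[k] for k in("mtx","R","t")}
W=cloud(c,d);Z=W[...,2];q=W[(Z>112)&(Z<135)&(abs(W[...,0]-637)<45)&(W[...,1]>150)&(W[...,1]<290)]
print("plate",len(q),np.round(np.median(q,0),1))
cv2.imwrite('pics/ti.png',cv2.resize(p[100:250,180:400],None,fx=3.6,fy=3.6))
E
```

```text
t 15.05 [635.5 426.1 219.7] F [-0.3 -0.2 -0.7] v 0.017
top x=637.8-0.0392y z=47.6 [-117.    91.5] 2.3 2422 mid 638.5 mouth 634.3
plate 99 [636.8 193.4 124. ]
```

View pics/ti.png

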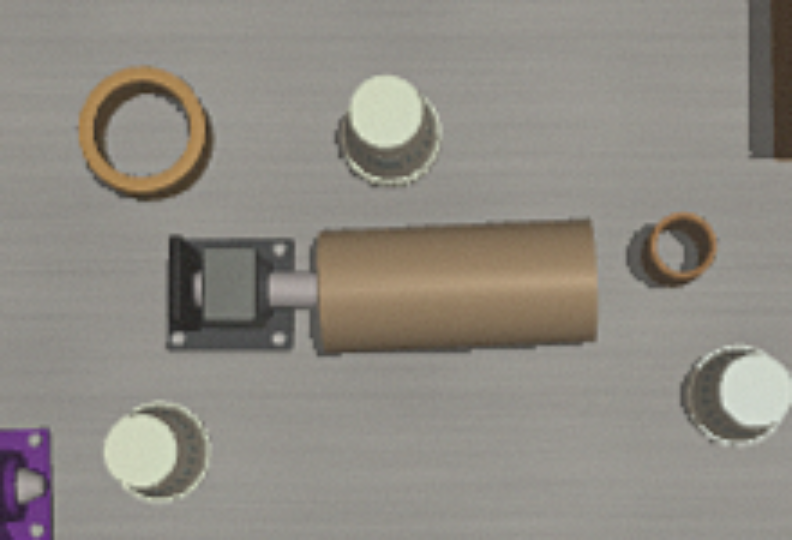

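The plate moved from y≈258.5 to 193.4, about 65 mm, so the spindle is home. It shows going into the roll's mouth at (318,290), the roll is undisturbed, and the other things are where they were.

```bash
python3 -c "
from cell import order
print(order.job_done())"
```

```text
the job is handed in; nothing more can be done
None
```

The roll is in line with the grey stand and the spindle is fully home in its core. I handed the job in at about 15 s of the 64 s allowed; no verdict was reported.

- **Rolling:** I rolled the roll about 110 mm in three fingertip strokes on its top and let it come to rest. I then pushed the black plate with the outside of the shut fingers until it met the end stop, at about 14 N.
- **Alignment:** in the last top view the open core end is at x≈634.3 mm and the spindle's line at about 637.5, so it is about 3 mm off against the 15 mm allowed. The roll lies flat (axis about 48 mm up), about 0.04 rad askew of the stand, as it was at the start.
- **Spindle:** the plate moved about 65 mm, and I estimate the tip is about 40 mm inside the core.
- **Surroundings:** the arm is clear and touching nothing. The things around the stand and roll look unmoved in the last top-view crop; I did not check the brush again, but nothing went near it.
- **Disagreement:** the side and top views put the core end 1 to 2 mm apart. One side view, with the roll mostly hidden by the arm, gave a poor fit, so I used the top view.

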